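# Fit the right T-wrench on the cylinder-head plug

### The job

Take the T-wrench whose socket properly fits the square plug on the cylinder head off its hook on the rack, lifting it over the upturned hook ends, and set its socket fully home on the plug so that the wrench stands upright there on its own, then let go. The plug may sit at any angle, so feel for it: turn the wrench until the socket drops right down over the square. Leave the other two wrenches hanging and do not disturb the other things on the bench.

Things in the scene. Friction and masses are not known exactly. Their poses are not given: they have to be found in the camera images.
- wrench_22: T-wrench 140 mm tall, hung upright: black cross handle 22 mm thick (x), 58 long (y), 40 tall (z 100 to 140); round shank 12 mm across; at the foot a steel socket 22 mm square outside, 30 tall, its square hole 12 mm across, 18 deep, open below, sides along x and y. Origin: centre of the socket's mouth, z up. About 0.25 kg. The three hang in any order; sockets and handle lengths differ.
- wrench_28: T-wrench 140 mm tall, hung upright: black cross handle 22 mm thick (x), 70 long (y), 40 tall (z 100 to 140); round shank 12 mm across; at the foot a steel socket 28 mm square outside, 30 tall, its square hole 18 mm across, 18 deep, open below, sides along x and y. Origin: centre of the socket's mouth, z up. About 0.25 kg. The three hang in any order; sockets and handle lengths differ.
- wrench_35: T-wrench 140 mm tall, hung upright: black cross handle 22 mm thick (x), 82 long (y), 40 tall (z 100 to 140); round shank 12 mm across; at the foot a steel socket 35 mm square outside, 30 tall, its square hole 25 mm across, 18 deep, open below, sides along x and y. Origin: centre of the socket's mouth, z up. About 0.25 kg. The three hang in any order; sockets and handle lengths differ.
- rack: Blue fixed rack, 143 mm high. Origin: on the bench under the middle hook. Hooks at y -95, 0, 95 mm, each two 8 mm prongs 18 mm apart pointing to -x, their tops 135 mm up; a shank hangs between them at x = 0, the handle lies on them. Prong ends, at x -22, turn up 8 mm. Cross bar at x 53. Sockets cannot pass up between prongs: lift a wrench 10 to 60 mm, then draw it 45 mm or more to -x.
- head: Aluminium cylinder head, fixed to the bench, flange 180 (x) x 220 (y) mm, top face 85 mm up with two 12 mm high saddles near its -y end, 90 mm from the plug. Origin: centre of its underside.
- plug_seat (a point): On the axis of the fixed brass plug on the head's top, on the flat collar (44 mm across) under its square, 89 mm above the bench: where the socket's mouth is when fully home. The square is 16 mm across flats and stands 14 mm above this point (top 3 mm narrowed to 13.6). Its angle is unknown and NOT given by this point (axes as the head's); the socket drops on within about 7 degrees of it.
- bin: Red plastic open bin, 100 x 120 x 70 mm, loose bystander. Origin: centre of its underside.
- oil: Grey plastic oil bottle, 60 mm across, 160 mm tall, standing, loose bystander. Origin: centre of its underside.
- valve_guide: Steel flanged bush, flange 60 mm across, 50 mm tall, standing, loose bystander. Origin: centre of its underside.
Things that resemble listed ones, but are neither listed nor needed, are in the scene too. Leave any green look-alike of the wrench_28 alone.

How it is judged:
By the outcome, as a careful person would: the job done as asked, in the order asked, and still so for the second after the job is handed in, with the robot touching nothing.
It also fails if it takes over 64 s, if anything falls off the work surface, if the arm or the gripper's body presses on something with over 40 N, if the wrist force passes 120 N, or if a joint passes its speed limit or range.

### The arm

A 6-joint arm with a two-finger parallel gripper is mounted at the origin on the work surface. World frame = base frame: x ahead of the robot, y to its left, z up, the work surface at z = 0. Lengths are in m, angles in rad, forces in N, time in s.
With the tool pointing down it reaches from about 0.35 to 0.975 m from the base axis. Payload 4.9 kg.
Tool frame: the origin (TCP) lies midway between the tips of the shut fingers; the grasp point (between the pads) lies 19 mm behind it (ctrl.hold_point_z is the distance from the TCP to the grasp point, in m); z points along the fingers, y is the line along which they close (so a half turn about z gives the same grasp; the last joint's range is limited). The gripper opens to 85 mm and grips with 20 to 120 N. Pads are 22 mm wide; open, the fingers measure 114 mm over their backs; the gripper's body (76 mm by 85 mm) begins 54 mm behind the grasp point. The pads swing forward as they close: fully open they stand 13 mm farther back than shut.
Start: joints at [1.006, 0.053, 1.613, -0, 1.476, -0.119], TCP at [0.269, 0.564, 0.231] pointing down, gripper open.
Joint ranges: [-3.01, 3.01], [-1.01, 2.22], [0.06, 2.58], [-1.02, 4.17], [0.09, 2.62], [-3.14, 3.14]. Speed limits (rad/s): [2.57, 2.57, 3.14, 3.14, 3.14, 3.14].

### API

Orientations are given as a rotation vector (axis times angle).
In Python, from station import status, viewer, finish_job, ctrl gives the robot as it stands.
- The arm moves only by the shell command python3 -m jog 'ROWS' [FORCE]. ROWS is JSON, a list of rows, each a list of 7 numbers: the turn, a rotation vector about the tool's x, y, z each as a share of 5 degrees, from -1 to 1, then the shift along the tool's x, y, z each as a share of 30 mm, from -1 to 1, then the opening, from -1 (shut) to 1 (fully open). A call has 1 to 5 rows; each row shifts and turns the commanded pose from where the row before left it, along the tool's axes as they then stand; what a row does not reach is not made up. A row lasts 1/8 s, in which the tool goes at most 62.5 mm and 10.7 degrees, less where a joint would pass 70% of its speed; a pose out of reach is approached as far as the arm can. A call with a number of a shift or a turn outside -1 to 1 is refused whole. A call with a gripper value outside its range is refused whole. The fingers move at their own pace and stop on an object; FORCE is the grip in N (left out, the last holds). Time passes only in rows, so rows that do not move let the fingers close. It gives the time, the measured TCP pose, the force, the opening and the grip force at its end, in the units of the state.
- status.get_obs(): the state, without advancing time (a new reading comes with each control period).
- viewer.get_image(name): name is "side" or "top"; returns a dict with "img" (480x640x3 uint8, red, green, blue), "fovy" (degrees; the focal length in pixels is half the picture's height over the tangent of half this angle, whatever the lens; pixels are square), "cx", "cy" (the principal point, pixels), "distortion" ([k1, k2, p1, p2, k3] as OpenCV has them; the pictures are not rectified), "rvec" (rotation vector, rad) and "tvec" (3), from world to camera coordinates, as OpenCV has them. Camera axes: x right, y down, z forward; pixel columns grow to the right and rows downward; lengths in m; the calibration is good to about 2 mm. A picture is of the moment at which its call begins. There is no depth.
- finish_job(): hands the job in; it is judged then, once.
The state is a dict: "t": time; "q": joint angles; "dq": joint speeds; "effort": joint torques, N m; "tool_pos": TCP position; "tool_rot": TCP orientation; "contact_force": force on the tool from outside, world axes, zero at the start; "wrist_torque": the same for the moment, N m; "opening": finger opening in m; "grip_force": force on a finger pad.
Only numpy, scipy, OpenCV 4.12 (cv2) and the standard library are available. Lean on these libraries where they do the work, as an engineer would, in place of code of your own. Each camera call takes 0.05 s, during which the arm holds its last target. There are 200 camera calls.

## Working session

There is one attempt and no reset: what is moved stays moved. The work goes in short steps, Python scripts to look and compute and a shell command to move; the robot and the scene stay as the last step left them, time stands still between calls to the robot, and variables do not carry over. Pictures are saved under pics/ and viewed, at most 10 in all, crops included, and the job is handed in when it is done.

```bash
mkdir -p pics; ls
cat > h.py <<'E'
import numpy as np,cv2,pickle
from scipy.spatial.transform import Rotation as R
def cam(d):
    f=240/np.tan(np.radians(d['fovy'])/2)
    K=np.array([[f,0,d['cx']],[0,f,d['cy']],[0,0,1.]]);return K,np.array(d['distortion'],float),np.array(d['rvec'],float),np.array(d['tvec'],float)
def proj(d,P):
    K,D,r,t=cam(d);return cv2.projectPoints(np.array(P,float).reshape(-1,1,3),r,t,K,D)[0].reshape(-1,2)
def onz(d,px,z):
    K,D,r,t=cam(d);u=cv2.undistortPoints(np.array(px,float).reshape(-1,1,2),K,D).reshape(-1,2)
    M=R.from_rotvec(r.ravel()).as_matrix();c=-M.T@t.ravel();v=np.c_[u,np.ones(len(u))]@M
    return c+v*((np.reshape(z,(-1,1))-c[2])/v[:,2:])
def load(n): return pickle.load(open(n,'rb'))
def snap(name,tag):
    from station import viewer
    d=viewer.get_image(name);pickle.dump(d,open(f'{tag}.pkl','wb'));cv2.imwrite(f'pics/{tag}.png',d['img'][:,:,::-1]);return d
E
python3 - <<'E'
from h import *
from station import status,ctrl
for n in('side','top'):
    d=snap(n,n+'0');K,D,r,t=cam(d);print(n,-R.from_rotvec(r.ravel()).as_matrix().T@t.ravel(),K[0,0],D)
o=status.get_obs();print(o['t'],o['tool_pos'],R.from_rotvec(o['tool_rot']).as_matrix().round(3),ctrl.hold_point_z)
E
```

```text
pics
side [ 0.12638759 -0.49772891  0.80646287] 507.283828902682 [-0.0751248  0.         0.         0.         0.       ]
top [0.40676249 0.01699599 1.10211196] 529.6127993872022 [-0.10939628  0.          0.          0.          0.        ]
0.1 [0.26918243 0.56341053 0.23016802] [[-0.902  0.431 -0.001]
 [ 0.431  0.902 -0.002]
 [ 0.    -0.002 -1.   ]] 0.0187
```

View pics/side0.png

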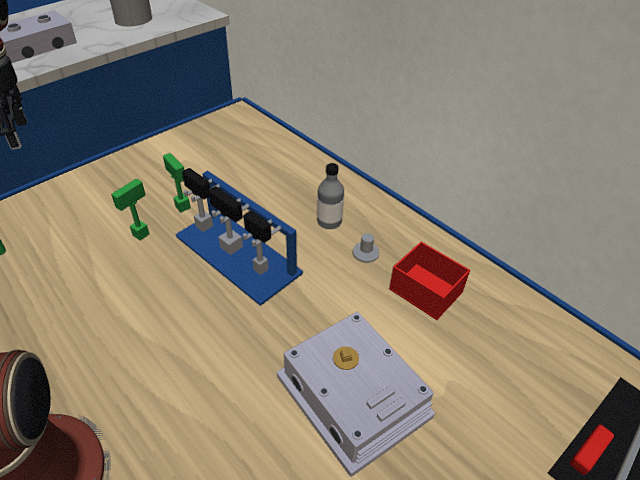

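View pics/top0.png

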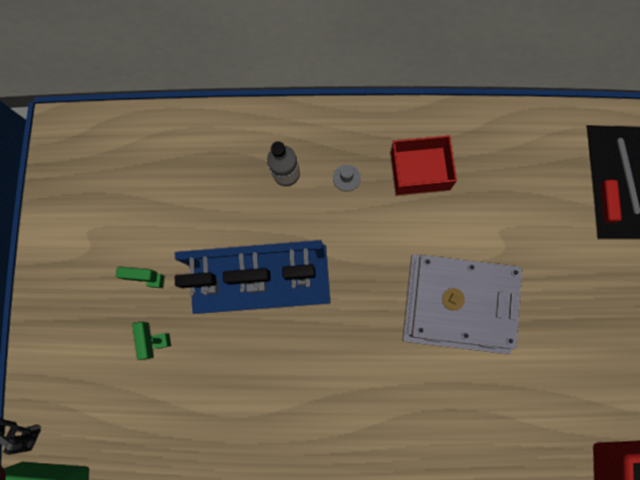

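The side view has three hung wrenches, with handles at about (197,183), (226,205) and (257,226). In the top view their handles span columns 176–214, 224–270 and 283–315. The green look-alikes are at (130,200) and (175,170) in the side view. Handle lengths of roughly 38, 46 and 32 px suggest wrench_28 is the left one (+y), wrench_35 the middle one and wrench_22 the right one. I'll measure and confirm with an enlarged crop.

Run:
```python
from h import *
s=load('side0.pkl')['img'];t=load('top0.pkl')['img']
def c(i,x,y,w,h,k):return cv2.resize(i[y:y+h,x:x+w,::-1],(w*k,h*k),interpolation=cv2.INTER_CUBIC)
a=np.zeros((600,800,3),np.uint8)
a[:300,:800]=c(t,170,238,160,75,5)[:300,:800]*1
x=c(s,165,165,100,75,4);a[300:600,:400]=x
x=c(s,320,335,50,40,7);a[300:580,400:750]=x
cv2.imwrite('pics/c1.png',a)
d=load('top0.pkl')
print(onz(d,[[176,280],[214,280],[224,276],[270,276],[283,272],[315,272]],.147).round(4))
```

```text
[[0.514  0.3243 0.147 ]
 [0.5145 0.2528 0.147 ]
 [0.5221 0.2345 0.147 ]
 [0.5226 0.1495 0.147 ]
 [0.53   0.1258 0.147 ]
 [0.5303 0.0673 0.147 ]]
```

View pics/c1.png

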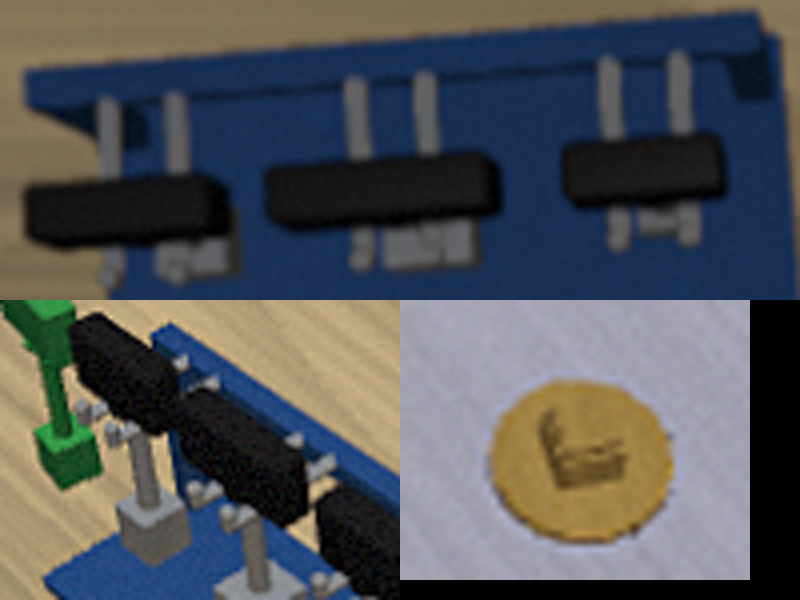

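The crop confirms it. At handle-top height the lengths are about 69, 82 and 57 mm, and the middle socket is larger and the right one smaller. The left (+y) wrench is therefore wrench_28, whose 18 mm hole fits the 16 mm plug. The plug's dark side faces form an L in the side crop. Next I'll measure poses precisely.

Run:
```python
from h import *
from scipy.optimize import minimize
S=load('side0.pkl');T=load('top0.pkl')
def hull(d,P):
    m=np.zeros((1920,2560),np.uint8);p=proj(d,P)
    cv2.fillConvexPoly(m,cv2.convexHull(np.round(p*4+1.5).astype(np.int32)),1)
    return cv2.resize(m.astype(np.float32),(640,480),interpolation=cv2.INTER_AREA)
def dark(d,x0,y0,x1,y1):
    i=d['img'].max(2).astype(np.float32);w=np.zeros_like(i);w[y0:y1,x0:x1]=1
    return np.clip((85-i)/40,0,1)*w
def box(L,x,y,yaw,z0=.135):
    c=np.array([[a,b,e] for a in(-.011,.011) for b in(-L/2,L/2) for e in(z0,z0+.04)])
    return c@R.from_euler('z',yaw).as_matrix().T+[x,y,0]
def fit(L,ms,p0):
    f=lambda p:sum(np.abs(hull(d,box(L,p[0]/1e3,p[1]/1e3,p[2]/100))-m).sum() for d,m in ms)
    r=minimize(f,p0,method='Nelder-Mead',options=dict(initial_simplex=np.array(p0)+np.array([[0,0,0],[6,0,0],[0,6,0],[0,0,8]])));return r.x.round(1),round(r.fun,1)
W=[(.07,(172,268,222,294),(180,165,211,201),(513,287,5)),(.082,(219,264,275,288),None,(520,192,5)),(.058,(280,260,320,283),None,(527,97,5))]
for L,bt,bs,p0 in W:
    mt=dark(T,*bt)
    print(L,'top',fit(L,[(T,mt)],p0),mt.sum())
    if bs:
        ms=dark(S,*bs);print('side',fit(L,[(S,ms)],p0),ms.sum());print('both',fit(L,[(T,mt),(S,ms)],p0))
# brass collar
for n,d,b in(('side',S,(325,340,365,375)),('top',T,(435,280,470,318))):
    h=cv2.cvtColor(d['img'],cv2.COLOR_RGB2HSV);m=((h[...,1]>100)&(h[...,0]>10)&(h[...,0]<35)).astype(np.uint8)
    k=np.zeros_like(m);k[b[1]:b[3],b[0]:b[2]]=1;m*=k
    pts=np.argwhere(m)[:,::-1];q=cv2.convexHull(pts.astype(np.int32)).reshape(-1,2)
    w=onz(d,q,.088);c,r=cv2.minEnclosingCircle(w[:,:2].astype(np.float32));print(n,m.sum(),np.array(c).round(4),r, onz(d,[cv2.fitEllipse(q)[0]],.088).round(4))
P=lambda x,y:[(x-400)/7+320-.43,(y-300)/7+335-.43]
w=onz(S,[P(562,487),P(625,473),P(545,412)],[.090,.090,.103]);print(w.round(4));e=w[1]-w[0];print('plug face',np.degrees(np.arctan2(e[1],e[0])),np.linalg.norm(e))
# head edges/corner from top view: rim of top plate
# rectified plug views
def rect(d,c,z,hw=.03,n=300):
    g=np.linspace(-hw,hw,n);X,Y=np.meshgrid(c[1]-g,c[0]-g)
    p=proj(d,np.c_[Y.ravel(),X.ravel(),np.full(n*n,z)]).astype(np.float32).reshape(n,n,2)
    return cv2.remap(d['img'],p,None,cv2.INTER_CUBIC)[:,:,::-1]
c=onz(T,[[453,299]],.1)[0];cv2.imwrite('pics/c2.png',np.hstack([rect(S,c,.103),rect(T,c,.103)]));print(c)
```

```text
0.07 top (array([513.5, 283.5,   5.7]), np.float64(94.3)) 631.50006
side (array([510.9, 284.6,   2.8]), np.float64(100.7)) 587.75
both (array([512.4, 283.5,   5.6]), np.float64(222.4))
0.082 top (array([521.2, 190.8,   8.1]), np.float64(57.7)) 723.60004
0.058 top (array([529.1,  96.5,   8. ]), np.float64(48.1)) 520.325
side 463 [ 0.4836 -0.1955] 0.022407077252864838 [[ 0.483  -0.1952  0.088 ]]
top 362 [ 0.4869 -0.1938] 0.020845292136073112 [[ 0.4866 -0.1939  0.088 ]]
[[ 0.4739 -0.1979  0.09  ]
 [ 0.4878 -0.2049  0.09  ]
 [ 0.4789 -0.186   0.103 ]]
plug face -26.87288435292854 0.015526852516675268
[ 0.48568872 -0.19154582  0.1       ]
```

View pics/c2.png

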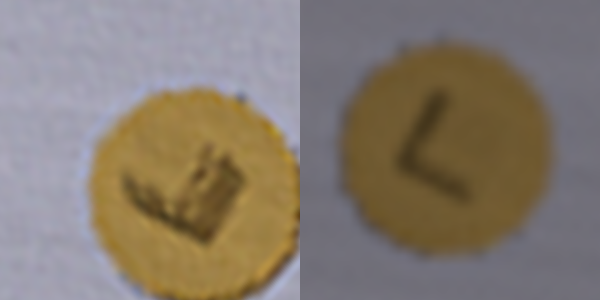

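The top crop shows the plug's L-shaped dark faces at about -28° in world (mod 90), with the plug at roughly (0.485, -0.1945). Wrench_28's axis is at about (0.5125, 0.284), with yaw about 5°. The tool needs to turn +59.5° about its own z, then shift x -300 mm and y +218 mm.

```bash
cat > st.py <<'E'
from h import *
from station import status
o=status.get_obs();M=R.from_rotvec(o['tool_rot']).as_matrix();print('t',round(o['t'],2),'p',np.round(o['tool_pos'],4),'x',M[:,0].round(4),'y',M[:,1].round(4),'yawy',np.degrees(np.arctan2(M[1,1],M[0,1])).round(2),'F',np.round(o['contact_force'],1),'T',np.round(o['wrist_torque'],2),'op',round(o['opening'],4),'g',round(o['grip_force'],1),'q6',round(o['q'][5],2))
import sys
if len(sys.argv)>3:
    g=np.array(sys.argv[1:4],float);print('need tool mm',(M.T@(g-o['tool_pos'])*1e3).round(1))
E
python3 -m jog '[[0,0,1,0,0,0,1],[0,0,1,0,0,0,1],[0,0,1,0,0,0,1],[0,0,1,0,0,0,1],[0,0,1,0,0,0,1]]'
python3 -m jog '[[0,0,1,0,0,0,1],[0,0,1,0,0,0,1],[0,0,1,0,0,0,1],[0,0,1,0,0,0,1],[0,0,1,0,0,0,1]]'
python3 -m jog '[[0,0,1,0,0,0,1],[0,0,0.9,0,0,0,1],[0,0,0,0,0,0,1]]'
python3 st.py .5125 .2838 .23
```

```text
t: 0.72
tool_pos: [0.2693, 0.5636, 0.2306]
tool_rot: [-1.345, -2.839, 0.002]
contact_force: [0.3, -0.3, 0.7]
opening: 0.0855
grip_force: 0.0
t: 1.35
tool_pos: [0.2693, 0.5636, 0.2306]
tool_rot: [1.928, 2.48, -0.002]
contact_force: [0.2, -0.1, 0.4]
opening: 0.0852
grip_force: 0.0
t: 1.72
tool_pos: [0.2693, 0.5636, 0.2307]
tool_rot: [2.122, 2.316, -0.002]
contact_force: [-0.5, -0.8, -0.2]
opening: 0.0854
grip_force: 0.0
t 1.73 p [0.2693 0.5636 0.2307] x [-8.730e-02  9.962e-01 -8.000e-04] y [ 9.962e-01  8.730e-02 -7.000e-04] yawy 5.01 F [-0.5 -0.8 -0.2] T [-0.01  0.04 -0.01] op 0.0854 g 0.0 q6 0.92
need tool mm [-300.   217.8    0.8]
```

```bash
python3 -m jog '[[0,0,0,-1,0.726,0,1],[0,0,0,-1,0.726,0,1],[0,0,0,-1,0.726,0,1],[0,0,0,-1,0.726,0,1],[0,0,0,-1,0.726,0,1]]' >/dev/null
python3 -m jog '[[0,0,0,-1,0.726,0,1],[0,0,0,-1,0.726,0,1],[0,0,0,-1,0.726,0,1],[0,0,0,-1,0.726,0,1],[0,0,0,-1,0.726,0,1]]' >/dev/null
python3 -m jog '[[0,0,0,0,0,0,1],[0,0,0,0,0,0,1]]' >/dev/null
python3 st.py .5125 .2838 .148
python3 - <<'E'
from h import *
a=np.vstack([snap('side','side1')['img'][130:290,100:400],snap('top','top1')['img'][200:360,100:400]])
cv2.imwrite('pics/c3.png',cv2.resize(a[:,:,::-1],None,fx=1.8,fy=1.8,interpolation=cv2.INTER_CUBIC))
E
```

```text
t 3.23 p [0.512  0.2841 0.231 ] x [-8.700e-02  9.962e-01  3.000e-04] y [ 9.962e-01  8.700e-02 -7.000e-04] yawy 4.99 F [-0.1  0.5 -0. ] T [-0.01 -0.    0.02] op 0.0858 g 0.0 q6 0.29
need tool mm [-0.3  0.5 83. ]
```

View pics/c3.png

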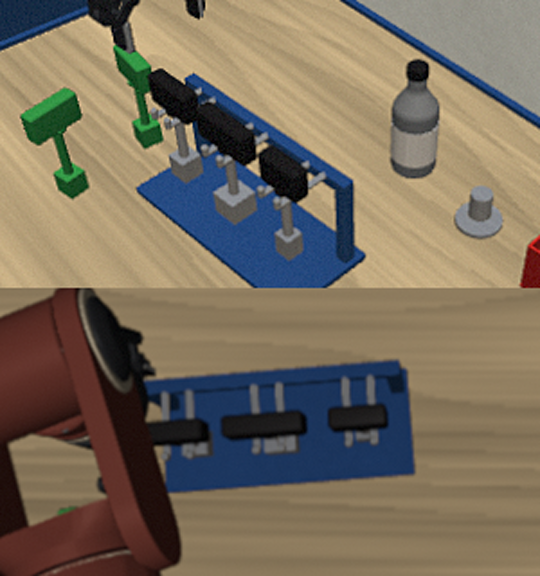

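The open fingers straddle the wrench_28 handle, with one finger at crop pixel (122,35) and the other at (195,5). Descending and closing.

```bash
python3 -m jog '[[0,0,0,0,0,0.8,1],[0,0,0,0,0,0.8,1],[0,0,0,0,0,0.8,1],[0,0,0,0,0.015,0.37,1],[0,0,0,0,0,0,1]]' 60 >/dev/null
python3 st.py .5125 .2838 .148
python3 -m jog '[[0,0,0,0,0,0,-1],[0,0,0,0,0,0,-1],[0,0,0,0,0,0,-1],[0,0,0,0,0,0,-1],[0,0,0,0,0,0,-1]]' 60 >/dev/null
python3 -m jog '[[0,0,0,0,0,0,-1],[0,0,0,0,0,0,-1],[0,0,0,0,0,0,-1]]' 60 >/dev/null
python3 st.py .5125 .2838 .148
```

```text
t 3.95 p [0.5121 0.2842 0.1475] x [-8.740e-02  9.962e-01 -4.000e-04] y [ 0.9962  0.0874 -0.0015] yawy 5.01 F [ 0.6 -0.3 -0.2] T [-0.04 -0.02  0.05] op 0.0856 g 0.0 q6 0.29
need tool mm [-0.4  0.4 -0.5]
t 4.95 p [0.5133 0.284  0.1489] x [-8.640e-02  9.963e-01  2.000e-04] y [0.9963 0.0864 0.0011] yawy 4.96 F [-0.1 -0.2  4.1] T [-0.09  0.05 -0.05] op 0.0209 g 59.8 q6 0.29
need tool mm [-0.1 -0.8  0.9]
```

```bash
python3 -m jog '[[0,0,0,0,0,-0.3,-1],[0,0,0,0,0,-0.35,-1],[0,0,0,0,0,-0.35,-1],[0,0,0,0,0,0,-1]]' 80 >/dev/null
python3 st.py
python3 -m jog '[[0,0,0,0,-0.5,0,-1],[0,0,0,0,-0.6,0,-1],[0,0,0,0,-0.7,0,-1],[0,0,0,0,-0.8,0,-1],[0,0,0,0,-0.2,0,-1]]' >/dev/null
python3 -m jog '[[0,0,0,0,0,-0.7,-1],[0,0,0,0,0,-0.8,-1],[0,0,0,0,0,-0.8,-1],[0,0,0,0,0,-0.4,-1],[0,0,0,0,0,0,-1]]' >/dev/null
python3 st.py .485 -.1945 .26
python3 - <<'E'
from h import *
a=np.vstack([snap('side','side2')['img'][130:290,100:400],snap('top','top2')['img'][200:360,100:400]])
cv2.imwrite('pics/c4.png',cv2.resize(a[:,:,::-1],None,fx=1.8,fy=1.8,interpolation=cv2.INTER_CUBIC))
E
```

```text
t 5.45 p [0.5135 0.2842 0.1796] x [-8.640e-02  9.963e-01  7.000e-04] y [0.9963 0.0864 0.0023] yawy 4.96 F [-0.   1.1 -2.5] T [-0.01  0.01 -0.01] op 0.0205 g 78.3 q6 0.29
t 6.7 p [0.4295 0.2768 0.2599] x [-8.640e-02  9.963e-01  5.000e-04] y [0.9963 0.0864 0.0016] yawy 4.96 F [ 0.6  0.7 -2.6] T [0.02 0.01 0.  ] op 0.0209 g 78.8 q6 0.34
need tool mm [-4.743e+02  1.450e+01 -3.000e-01]
```

View pics/c4.png

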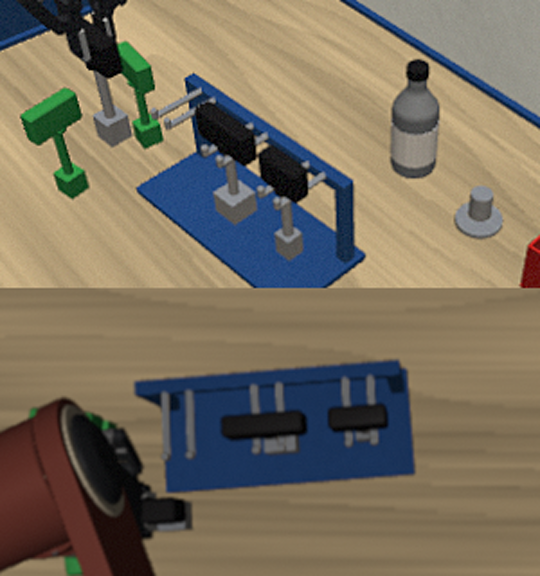

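Wrench_28 is clear of its hook (crop (105,90)) and the other two still hang. Carrying it to the plug.

```bash
python3 -m jog '[[0,0,0,-0.6,0,0,-1],[0,0,0,-1,0,0,-1],[0,0,0,-1,0,0,-1],[0,0,0,-1,0,0,-1],[0,0,0,-1,0,0,-1]]' >/dev/null
python3 -m jog '[[0,0,0,-1,0,0,-1],[0,0,0,-1,0,0,-1],[0,0,0,-1,0,0,-1],[0,0,0,-1,0,0,-1],[0,0,0,-1,0,0,-1]]' >/dev/null
python3 -m jog '[[0,0,0,-1,0.1,0,-1],[0,0,0,-1,0.1,0,-1],[0,0,0,-1,0.1,0,-1],[0,0,0,-1,0.1,0,-1],[0,0,0,-1,0.1,0,-1]]' >/dev/null
python3 -m jog '[[0,0,0,-0.8,0,0,-1],[0,0,0,-0.4,0,0,-1],[0,0,1,0,0,0,-1],[0,0,1,0,0,0,-1],[0,0,1,0,0,0,-1]]' >/dev/null
python3 -m jog '[[0,0,1,0,0,0,-1],[0,0,1,0,0,0,-1],[0,0,1,0,0,0,-1],[0,0,0.6,0,0,0,-1],[0,0,0,0,0,0,-1]]' >/dev/null
python3 st.py .485 -.1945 .26
python3 - <<'E'
from h import *
a=np.vstack([snap('side','side3')['img'][240:440,240:480],snap('top','top3')['img'][220:370,360:600].repeat(1,0)])
cv2.imwrite('pics/c5.png',cv2.resize(a[:,:,::-1],None,fx=1.7,fy=1.7,interpolation=cv2.INTER_CUBIC))
E
```

```text
t 9.93 p [ 0.4846 -0.1941  0.2587] x [0.4694 0.883  0.    ] y [ 0.883  -0.4694 -0.0009] yawy -28.0 F [ 0.3  0.1 -3.1] T [-0.    0.01 -0.01] op 0.0211 g 78.8 q6 -0.04
need tool mm [-0.1  0.6 -1.3]
```

View pics/c5.png

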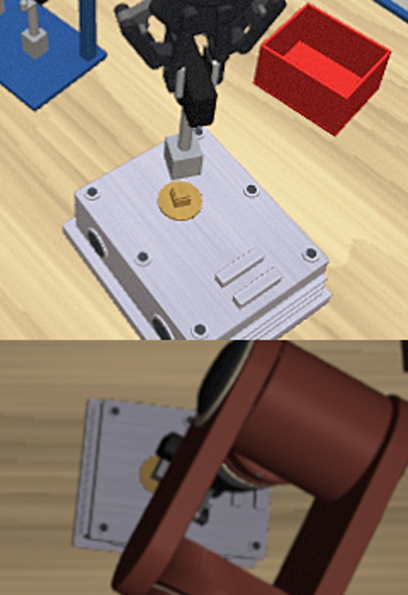

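The socket hangs above the plug, with its lower corner at crop (197,180) and the collar at (180,200). I'll check the alignment in one enlarged crop, overlaying the predicted socket outline from the TCP.

Run:
```python
from h import *
d=load('side3.pkl');x0,y0,w,h,k=325,295,50,75,8
im=cv2.resize(d['img'][y0:y0+h,x0:x0+w,::-1],None,fx=k,fy=k,interpolation=cv2.INTER_CUBIC);raw=im.copy()
a=np.radians(-28);zb=.2587-.113
def dr(im,P,c,cl=True):
    p=(proj(d,P)-[x0-.5,y0-.5])*k;cv2.polylines(im,[np.round(p).astype(np.int32)],cl,c,1)
def sq(s,z,c=(.4846,-.1941)):
    q=np.array([[1,1],[1,-1],[-1,-1],[-1,1]])*s/2;Rm=np.array([[np.cos(a),-np.sin(a)],[np.sin(a),np.cos(a)]]);return np.c_[q@Rm.T+c,np.full(4,z)]
dr(im,sq(.028,zb),(0,0,255));dr(im,sq(.028,zb+.03),(0,0,255))
c=(.483,-.1952)
dr(im,sq(.016,.090,c),(0,255,0));dr(im,sq(.0136,.103,c),(0,255,0))
th=np.linspace(0,6.28,60);dr(im,np.c_[c[0]+.022*np.cos(th),c[1]+.022*np.sin(th),th*0+.089],(255,0,0))
cv2.imwrite('pics/c6.png',np.hstack([raw,im]))
```

```text
(no output)
```

View pics/c6.png

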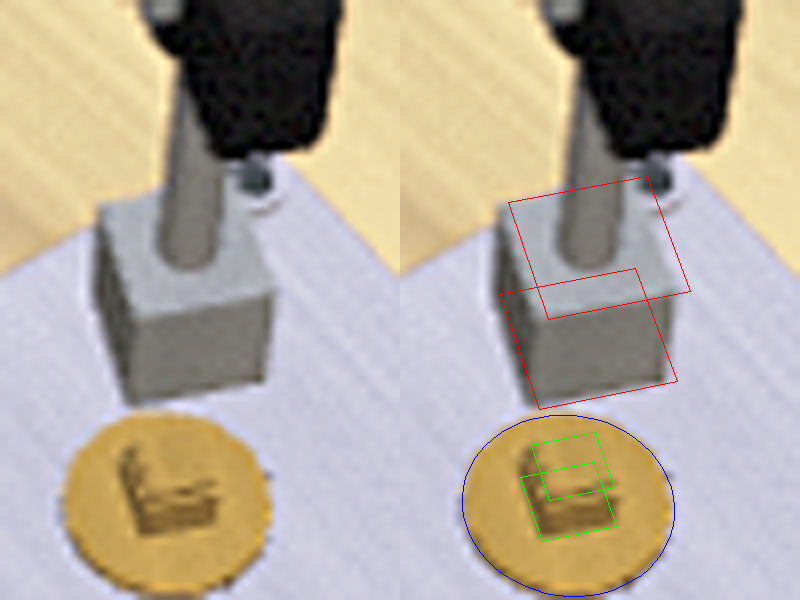

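Run:
```python
from h import *
d=load('side3.pkl')
P=lambda l:[[(x-400)/8+324.5,y/8+294.5] for x,y in l]
a=np.radians(-28);ex=np.array([np.cos(a),np.sin(a)]);ey=np.array([-np.sin(a),np.cos(a)])
for n,pts,z,s in(('sock bot',[(532,405),(668,382)],.1448,.028),('sock top',[(535,320),(672,293)],.1748,.028),('plug base',[(541,534),(613,519)],.0895,.016)):
    w=onz(d,P(pts),z)[:,:2];e=w[1]-w[0];print(n,w.round(4).tolist(),np.linalg.norm(e).round(4),np.degrees(np.arctan2(e[1],e[0])).round(1),'centre',(w.mean(0)+ey*s/2).round(4))
w=onz(d,P([(462,505),(671,500),(566,411),(566,595)]),.089)[:,:2];print(w[:2].mean(0),w[2:].mean(0))
```

```text
sock bot [[0.4657, -0.198], [0.4895, -0.2116]] 0.0274 -29.9 centre [ 0.4842 -0.1924]
sock top [[0.4641, -0.1981], [0.488, -0.2108]] 0.0271 -27.8 centre [ 0.4826 -0.1921]
plug base [[0.4735, -0.197], [0.4872, -0.2042]] 0.0155 -27.7 centre [ 0.4841 -0.1935]
[ 0.48299276 -0.19482821] [ 0.48309458 -0.19454243]
```

```bash
python3 -m jog '[[0,0,0,-0.05,0.03,0.4,-1],[0,0,0,0,0,0.4,-1],[0,0,0,0,0,0.4,-1],[0,0,0,0,0,0,-1]]' >/dev/null
python3 st.py
python3 -m jog '[[0,0,0,0,0,0.1,-1],[0,0,0,0,0,0.1,-1],[0,0,0,0,0,0,-1]]' >/dev/null
python3 st.py
python3 -m jog '[[0,0,0,0,0,0.06,-1],[0,0,0,0,0,0.06,-1],[0,0,0,0,0,0,-1]]' >/dev/null
python3 st.py
```

```text
t 10.53 p [ 0.4842 -0.1955  0.221 ] x [4.700e-01 8.827e-01 1.000e-04] y [ 0.8826 -0.47   -0.0037] yawy -28.04 F [-0.4  0.4 -3.1] T [0.03 0.03 0.01] op 0.0205 g 78.8 q6 -0.04
t 10.9 p [ 0.4851 -0.196   0.2172] x [ 0.4701  0.8826 -0.    ] y [ 0.8826 -0.4701  0.    ] yawy -28.04 F [ 0.2 -0.6 -2.8] T [-0.01 -0.03 -0.01] op 0.0207 g 78.8 q6 -0.04
t 11.28 p [ 0.4851 -0.196   0.2134] x [0.4701 0.8826 0.    ] y [ 8.826e-01 -4.701e-01 -3.000e-04] yawy -28.04 F [ 0.7 -0.4 -2.7] T [ 0.02  0.03 -0.03] op 0.0206 g 78.8 q6 -0.04
```

No contact 3.5 mm below the plug top, so the socket is going over it. Continuing down gently.

```bash
python3 -m jog '[[0,0,0,0,0,0.07,-1],[0,0,0,0,0,0.07,-1],[0,0,0,0,0,0,-1]]' >/dev/null
python3 st.py
python3 -m jog '[[0,0,0,0,0,0.06,-1],[0,0,0,0,0,0.06,-1],[0,0,0,0,0,0,-1]]' >/dev/null
python3 st.py
python3 -m jog '[[0,0,0,0,0,0.05,-1],[0,0,0,0,0,0.05,-1],[0,0,0,0,0,0,-1]]' >/dev/null
python3 st.py
```

```text
t 11.65 p [ 0.485  -0.196   0.2091] x [0.4701 0.8826 0.    ] y [ 8.826e-01 -4.701e-01 -6.000e-04] yawy -28.04 F [-0.1 -0.5 -1.7] T [ 0.01 -0.02 -0.02] op 0.02 g 78.8 q6 -0.04
t 12.03 p [ 0.485  -0.196   0.2055] x [0.4701 0.8826 0.    ] y [ 8.826e-01 -4.701e-01 -4.000e-04] yawy -28.04 F [ 0.9 -0.1 -2.3] T [-0.05 -0.   -0.01] op 0.0207 g 78.8 q6 -0.04
t 12.4 p [ 0.4853 -0.1961  0.2031] x [ 4.701e-01  8.826e-01 -1.000e-04] y [ 8.826e-01 -4.701e-01  4.000e-04] yawy -28.04 F [-0.1  0.1 -0.9] T [ 0.04  0.13 -0.02] op 0.0203 g 79.0 q6 -0.04
```

```bash
python3 -m jog '[[0,0,0,0,0,0.03,-1],[0,0,0,0,0,0,-1]]' >/dev/null
python3 st.py
python3 -m jog '[[0,0,0,0,0,0.03,-1],[0,0,0,0,0,0,-1]]' >/dev/null
python3 st.py
python3 - <<'E'
from h import *
a=snap('side','side4')['img'][260:400,300:420]
cv2.imwrite('pics/c7.png',cv2.resize(a[:,:,::-1],None,fx=4,fy=4,interpolation=cv2.INTER_CUBIC))
E
```

```text
t 12.65 p [ 0.4854 -0.1962  0.2031] x [ 4.701e-01  8.826e-01 -1.000e-04] y [ 0.8826 -0.4701  0.0009] yawy -28.04 F [-3.1  0.8  5.3] T [0.28 0.59 0.04] op 0.0207 g 79.9 q6 -0.04
t 12.9 p [ 0.4855 -0.1963  0.2031] x [ 4.701e-01  8.826e-01 -2.000e-04] y [ 0.8826 -0.4701  0.0012] yawy -28.04 F [-4.4  1.5  9.2] T [0.43 0.94 0.06] op 0.0206 g 80.5 q6 -0.04
```

View pics/c7.png

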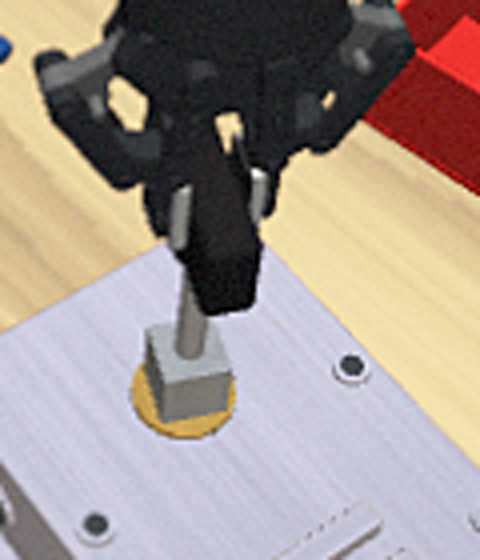

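The socket sits on the collar (crop (190,390)). It stops firmly at TCP z 0.2031, against about 0.203 expected for fully home. Easing the push, releasing and retreating upward.

```bash
python3 -m jog '[[0,0,0,0,0,-0.05,-1],[0,0,0,0,0,0,-1]]' 20 >/dev/null
python3 st.py
python3 -m jog '[[0,0,0,0,0,0,-0.3],[0,0,0,0,0,0,0],[0,0,0,0,0,0,1],[0,0,0,0,0,0,1],[0,0,0,0,0,0,1]]' >/dev/null
python3 -m jog '[[0,0,0,0,0,0,1],[0,0,0,0,0,0,1],[0,0,0,0,0,0,1]]' >/dev/null
python3 st.py
python3 -m jog '[[0,0,0,0,0,-0.3,1],[0,0,0,0,0,-0.6,1],[0,0,0,0,0,-0.8,1],[0,0,0,0,0,-0.8,1],[0,0,0,0,0,-0.8,1]]' >/dev/null
python3 -m jog '[[0,0,0,0,0,-0.8,1],[0,0,0,0,0,-0.5,1],[0,0,0,0,0,0,1]]' >/dev/null
python3 st.py
python3 - <<'E'
from h import *
a=snap('side','side5')['img'][130:430,140:480]
cv2.imwrite('pics/c8.png',cv2.resize(a[:,:,::-1],None,fx=2,fy=2,interpolation=cv2.INTER_CUBIC))
E
```

```text
t 13.2 p [ 0.4853 -0.1962  0.2031] x [ 4.701e-01  8.826e-01 -1.000e-04] y [ 8.826e-01 -4.701e-01  7.000e-04] yawy -28.04 F [-2.2  1.   4.8] T [ 0.27  0.46 -0.04] op 0.021 g 79.8 q6 -0.04
t 14.2 p [ 0.4852 -0.196   0.2025] x [ 0.4701  0.8826 -0.    ] y [ 0.8826 -0.4701  0.    ] yawy -28.04 F [ 0.3 -0.6  0.2] T [-0.04  0.   -0.01] op 0.0851 g 0.0 q6 -0.04
t 15.2 p [ 0.4857 -0.1963  0.3427] x [ 4.701e-01  8.826e-01 -1.000e-04] y [ 0.8826 -0.4701  0.0035] yawy -28.04 F [ 0.2 -0.8 -0.8] T [ 0.01 -0.01  0.01] op 0.0854 g 0.0 q6 -0.04
```

View pics/c8.png

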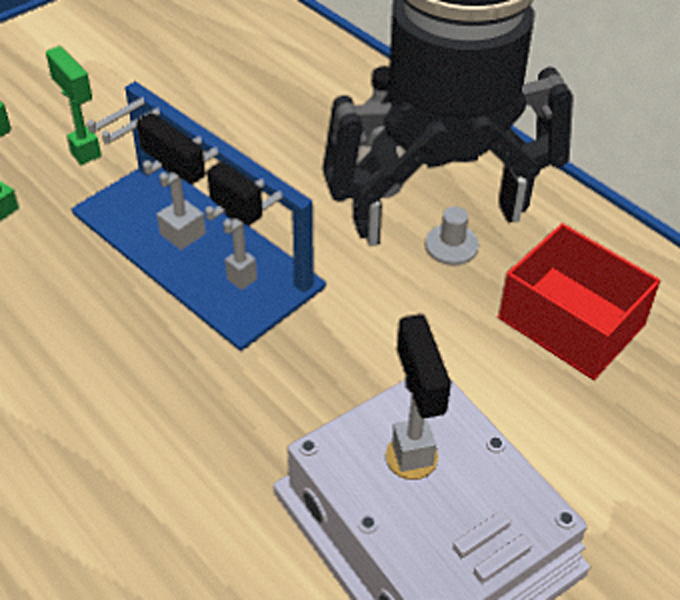

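The wrench stands upright on the plug (crop (415,450)), the gripper is clear above it, and the other two wrenches still hang undisturbed.

```bash
python3 -c "
from station import finish_job
print(finish_job())"
```

```text
the job is handed in; nothing more can be done
None
```

Wrench_28 stands upright with its socket fully home on the plug, released at about 15 s, and the other two wrenches still hang on the rack; the job is handed in, and no verdict came back.

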